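Fold up a sheet-steel tray and hold the clamp on it

ROBOT

A 6-joint arm with a two-finger parallel gripper is mounted at the origin on the work surface. World frame = base frame: x ahead of the robot, y to its left, z up, the work surface at z = 0. Lengths are in mm, angles in degrees, forces in N, time in s.
With the tool pointing down it reaches from about 300 to 850 mm from the base axis. Payload 4.2 kg.
Tool frame: the origin (TCP) lies at the very end of the fingers, on their centre line; the grasp point (between the pads) lies 19 mm behind it (env.grip_depth is the distance from the TCP to the grasp point, in mm); y points along the fingers, z is the direction in which the jaws open and shut, and the axes are right-handed (so a half turn about y gives the same grasp; the last joint's range is limited). The gripper opens to 91 mm and grips with 3 to 60 N. Pads are 32 mm wide; open, the fingers measure 118 mm over their backs; the gripper's body (76 mm by 178 mm) begins 60 mm behind the grasp point.
Start: joints at [-69.099, 18.312, 89.639, -0, 72.044, -1.146], TCP at [215.846, -532.971, 178.076] pointing down, gripper open.
Joint ranges: [-177.97, 177.97], [-48.28, 115.42], [12.27, 149.76], [-77.06, 257.06], [2.81, 150.46], [-146.56, 146.56]. Speed limits (degrees/s): [147.25, 147.25, 180, 180, 180, 180].

INTERFACE

Orientations are given as [roll, pitch, yaw] about the fixed x, y, z axes, in that order (R = Rz(yaw) Ry(pitch) Rx(roll)).
In Python, from workcell import state, imaging, job, env gives the robot as it stands.
- The arm moves only by the shell command python3 -m pendant 'ROWS' [FORCE]. ROWS is JSON, a list of rows, each an object with "delta_pos": the shift along the tool's x, y, z in cm, a list of three; "twist": the turn, a rotation vector about the tool's x, y, z in degrees, a list of three; "grip": the opening in per cent of the stroke, from 0 (shut) to 100 (fully open). In form: [{"delta_pos": [tx, ty, tz], "twist": [wx, wy, wz], "grip": grip}, ...]. A call has exactly 5 rows; each row is the pose to reach, as a shift and turn from the pose commanded when the call began, along the tool's axes at that moment; what a row does not reach only later rows make up. A row lasts 1/10 s, in which the tool goes at most 50 mm and 8.59 degrees, less where a joint would pass 70% of its speed; a pose out of reach is approached as far as the arm can. A call with a gripper value outside its range is refused whole. The fingers move at their own pace and stop on an object; FORCE is the grip in N (left out, the last holds). Time passes only in rows, so rows that repeat a pose let the fingers close, or fill a call up. It gives the time, the measured TCP pose, the force and the opening at its end, in the units of the state.
- state(): the state, without advancing time (a new reading comes with each control period).
- imaging.grab_frame(name): name is "side" or "top" or "wrist"; returns (picture, depth): 384x512x3 uint8, red, green, blue; 384x512 float32, mm along the optical axis (not along the pixel's ray), 0 where there is no reading.
- imaging.camera_info(name): a dict with "fx", "fy", "cx", "cy" (pixels), "R" (3x3) and "t" (3): a world point X has camera coordinates R X + t. Camera axes: x right, y down, z forward; pixel columns grow to the right and rows downward; lengths in mm; the calibration is good to about 2 mm. A picture is of the moment at which its call begins: read the wrist's pose just before it. camera_info takes no time and is no camera call; for the wrist camera it gives the pose at the moment of the call.
- job.job_done(): hands the job in, once; it reports no verdict.
The state is a dict: "time_s": time; "qpos": joint angles; "qvel": joint speeds; "effort": joint torques, N m; "ee_pos": TCP position; "ee_rot": TCP orientation; "force": force on the tool from outside, world axes, zero at the start; "torque": the same for the moment, N m; "gripper_width": finger opening in mm.
Only numpy, scipy, OpenCV 4.12 (cv2) and the standard library are available. Lean on these libraries where they do the work, as an engineer would, in place of code of your own. Each camera call takes 0.05 s, during which the arm holds its last target.

TASK

On the block on the welding table, fold the tray's three leaning walls (far, left and near) fully upright. Then push the upright post of the sprung clamp arm beside the tray towards the tray, past the click of its pawl and on all the way to its end stop, and keep it there: the program finishes while the robot is still pushing the post so that the corners can be tacked. Leave the other things on the table where they are.

Things in the scene. Friction and masses are not known exactly. Their poses are not given: they have to be found in the camera images.
- tray (a point): centre of the tray floor's upper face, 48 mm above the table; x points roughly away from the robot, y to its left. Bare 3 mm sheet steel on a dark steel block, floor 100 (x) by 140 mm (y), walls 50 mm high. The -y wall is already fixed upright; the others bend at the edges x = +50 (far), y = +70 (left), x = -50 mm (near), at this height. Upright, their outer faces are at those edges
- panel_far (a joint): bend angle of the far wall (130 mm wide, 50 mm high) at the tray's edge x = +50 mm: 0 lies flat outward, 1.571 is upright, where it stops; starts leaning outward at 0.6 to 0.95. The bend is stiff (0.16 N m) and the wall stays where it is left, so it can be pushed up from outside
- panel_left (a joint): the same for the left wall (94 mm wide along x, 50 mm high) at the edge y = +70 mm of the tray
- panel_near (a joint): the same for the near wall (130 mm wide along y, 50 mm high) at the edge x = -50 mm of the tray
- pivot (a point): on the clamp arm's upright pivot axis, 48 mm above the table, on a fixed base plate beside the tray's -y side. The frame does not turn with the arm; its axes are the tray's. The arm is a steel bar 16 mm wide, 113 mm long, 34 to 48 mm above the table, with a rubber-faced nose 94 mm high half-way. At its end stop it lies along this frame's -x, its nose at the tray's fixed wall
- post_mid (a point): middle of the push post, a plain upright steel pin 18 mm in diameter and 54 mm high on the end of the clamp arm, 110 mm from the pivot; this point is 75 mm above the table, the post's top 102 mm
- clamp_arm (a joint): swing of the clamp arm: 0 at rest (0.54 rad away from the tray, post to the -y side), grows as the post is pushed towards the tray (+y), 0.54 at the end stop. A spring pushes it back, 4 N at the post at first, 12 N at the end; passing the pawl takes about 2 N more. The pawl clicks at about 0.43; let go after that, the arm rests against the pawl at about 0.41
- pawl (a joint): the small brass pawl on the clamp base 75 mm from the pivot: 0 up, about 0.006 m when the passing arm presses it down; it springs up again behind the arm with the click
- hammer: hammer lying on the table, bystander
- wire_brush: brush lying on the table, bystander
- angle_block: small L-shaped steel angle block, 70 by 62 by 18 mm, bystander beside the tray's far left corner
- tube_offcut: offcut of 30 mm square steel tube, 90 mm long, bystander beside the tray's near left corner
- bowl: small plastic bowl, 100 mm across, bystander
- spray_can: standing aluminium can, 54 mm across, 150 mm high, bystander
- tape_measure: tape measure, 70 by 70 by 35 mm, bystander
Things that resemble listed ones, but are neither listed nor needed, are in the scene too. Leave any purple look-alike of the part that bears pivot alone.

How it is judged:
By the outcome, as a careful person would: the job done as asked, in the order asked, and still so for the second after the job is handed in, while the arm keeps its last pose, push and grip.
It also fails if it takes over 58 s, if anything falls off the work surface, if the arm or the gripper's body presses on something with over 40 N, if the wrist force passes 120 N, or if a joint passes its speed limit or range.

## Working session

There is one attempt and no reset: what is moved stays moved. The work goes in short steps, Python scripts to look and compute and a shell command to move; the robot and the scene stay as the last step left them, time stands still between calls to the robot, and variables do not carry over. Pictures are saved under pics/ and viewed, and the job is handed in when it is done.

```bash
ls; mkdir -p pics; python3 - <<'E'
from workcell import state, imaging, job, env
import cv2,numpy as np
print(state())
for n in ("side","top","wrist"):
    p,d=imaging.grab_frame(n); np.savez(f"{n}0.npz",p=p,d=d,**imaging.camera_info(n))
    cv2.imwrite(f"pics/{n}0.png",p[:,:,::-1])
    print(n,imaging.camera_info(n))
E
```

```text
pics
{'time_s': 0.0, 'qpos': array([-6.90997557e+01,  1.83523033e+01,  8.97062961e+01,  3.14419363e-04,
        7.20434130e+01, -1.14497675e+00]), 'qvel': array([-0.06410073,  0.03391782,  0.06303653, -0.0199783 ,  0.05200979,
        0.04326069]), 'effort': array([-4.60581814e-04, -4.12464559e+01, -2.31976086e+01,  7.27878464e-02,
        4.57396335e-02, -1.48074710e-04]), 'ee_pos': array([ 215.62879237, -532.42714405,  177.2144426 ]), 'ee_rot': array([-9.01019861e+01,  2.33731174e-03, -1.57954878e+02]), 'force': array([-0.53960124, -0.32311072,  0.83055661]), 'torque': array([-0.01467769, -0.05556436, -0.06320924]), 'gripper_width': 91.26520161128022}
side {'fx': 397.93417430078665, 'fy': 397.93417430078665, 'cx': 254.9921702845046, 'cy': 186.55032494601036, 'R': array([[-0.96070699, -0.27713652, -0.0154089 ],
       [-0.11864327,  0.46020261, -0.87985074],
       [ 0.25092999, -0.8434506 , -0.47500024]]), 't': array([ 550.07876042,  152.90984549, 1077.48389991])}
top {'fx': 413.0453097054118, 'fy': 413.0453097054118, 'cx': 250.12005917717275, 'cy': 185.33070032254795, 'R': array([[-2.72873478e-02, -9.99627537e-01,  4.33206124e-04],
       [-9.96621394e-01,  2.71716981e-02, -7.75080365e-02],
       [ 7.74673967e-02, -2.54673124e-03, -9.96991633e-01]]), 't': array([  10.0363594 ,  600.05848741, 1203.18246389])}
wrist {'fx': 271.2875534744391, 'fy': 271.2875534744391, 'cx': 256.66832286540114, 'cy': 190.08624976531078, 'R': array([[ 3.75399122e-01, -9.26862800e-01, -9.21897046e-04],
       [-8.96590166e-01, -3.63389834e-01,  2.53128235e-01],
       [-2.34950152e-01, -9.41975531e-02, -9.67432296e-01]]), 't': array([-573.89217603,  -28.19062723,  390.28095232])}
```

View pics/top0.png

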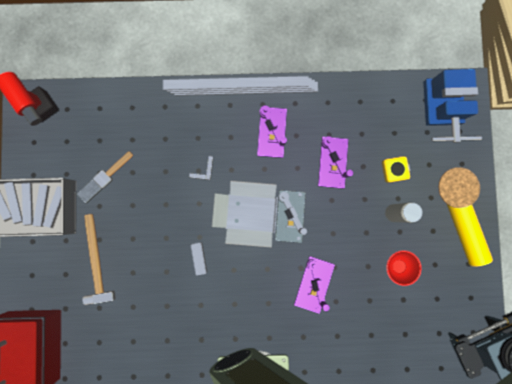

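View pics/side0.png

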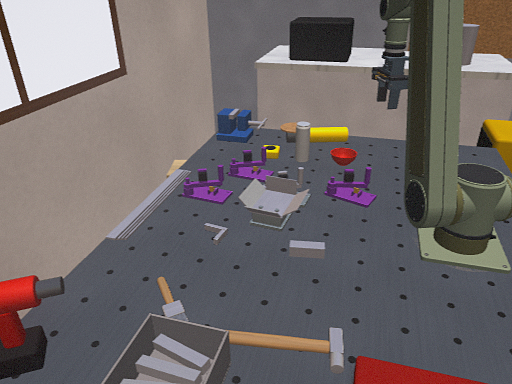

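View pics/wrist0.png

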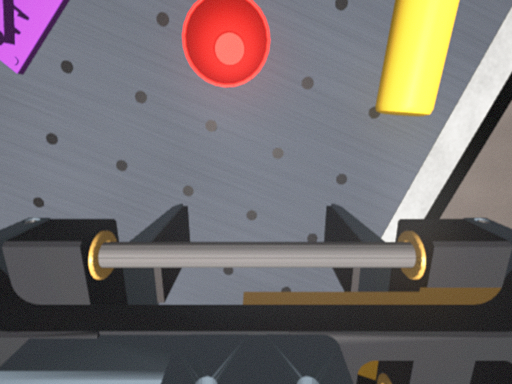

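The top view shows the tray around (250,213), with its clamp (grey base) around (291,215). There are purple look-alikes at (272,130), (334,160) and (315,285). I'll zoom in.

```bash
cat > h.py <<'E'
import numpy as np,cv2
def load(n):
    z=np.load(n); return z
def ray(z,u,v,h):
    R,t=z['R'],z['t']; C=-R.T@t
    d=R.T@np.array([(u-z['cx'])/z['fx'],(v-z['cy'])/z['fy'],1]); s=(h-C[2])/d[2]; return C+s*d
def dep(z,u,v):
    D=float(z['d'][int(round(v)),int(round(u))]); R,t=z['R'],z['t']
    return R.T@(D*np.array([(u-z['cx'])/z['fx'],(v-z['cy'])/z['fy'],1])-t)
def proj(z,X):
    c=z['R']@np.asarray(X,float)+z['t']; return z['fx']*c[0]/c[2]+z['cx'],z['fy']*c[1]/c[2]+z['cy']
E
python3 - <<'E'
from h import *
z=load("top0.npz"); p=z['p'][150:270,180:330]
cv2.imwrite("pics/top0z.png",cv2.resize(p,None,fx=5,fy=5,interpolation=cv2.INTER_CUBIC)[:,:,::-1])
z=load("side0.npz"); p=z['p'][150:260,200:350]
cv2.imwrite("pics/side0z.png",cv2.resize(p,None,fx=5,fy=5,interpolation=cv2.INTER_CUBIC)[:,:,::-1])
E
```

```text
(no output)
```

View pics/top0z.png

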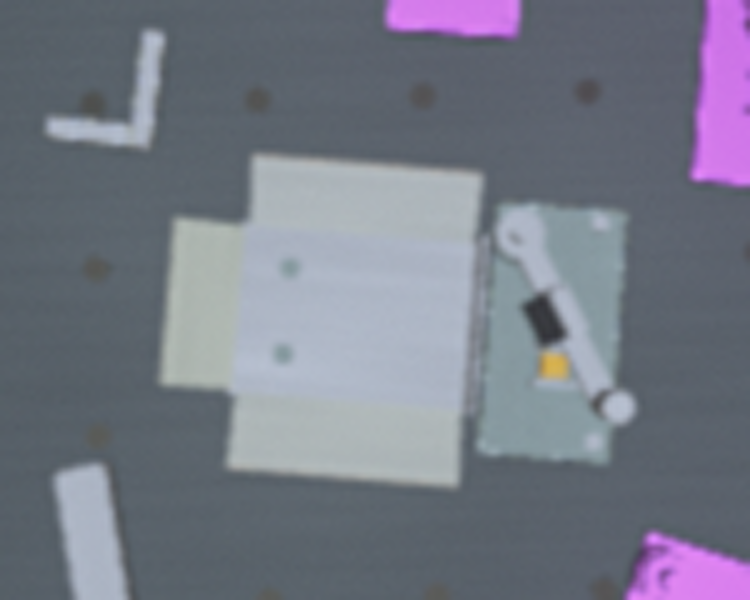

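View pics/side0z.png

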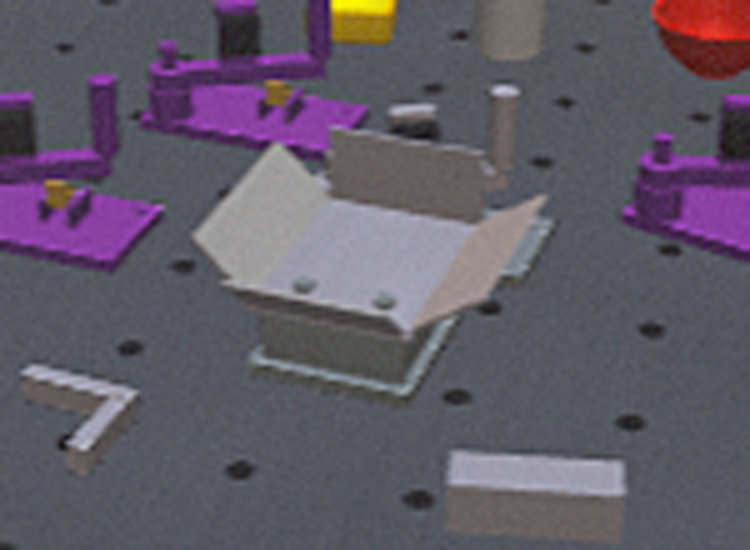

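In the zoomed top view, the floor corners are at about (247,222), (475,240), (462,405) and (232,393). The pivot is at (520,233) and the post top at (618,407). Next I'll turn these pixels into points.

```bash
python3 - <<'E'
from h import *
np.set_printoptions(precision=1,suppress=True)
z=load("top0.npz")
f=lambda u,v,h: ray(z,180+(u-2)/5,150+(v-2)/5,h)
c=[f(247,222,48),f(475,240,48),f(462,405,48),f(232,393,48)]
for a in c: print(a)
print('sizes',[np.linalg.norm(c[i]-c[(i+1)%4]) for i in range(4)])
m=(c[0]+c[3])/2
ex=c[0]-c[3]; e2=c[1]-c[2]; ey=c[0]-c[1]; ey2=c[3]-c[2]
for e in (ex,e2): print('yaw x',np.degrees(np.arctan2(e[1],e[0])))
for e in (ey,ey2): print('yaw y',np.degrees(np.arctan2(-e[0],e[1])))
print('mid',np.mean(c,0))
print('depthfloor',dep(z,180+350/5,150+310/5))
for n,u,v in (('far',365,168),('left',175,300),('near',350,468),('farmid',365,195),('leftmid',205,300),('nearmid',350,440)):
    print(n,dep(z,180+(u-2)/5,150+(v-2)/5), end=' ')
print()
P=f(618,407,102);V=f(520,233,54);print('post',P,dep(z,180+618/5,150+406/5),'pivot',V,dep(z,180+518/5,150+232/5))
print(np.linalg.norm((P-V)[:2]),np.degrees(np.arctan2(*(P-V)[1::-1])))
for n,u,v,h in (('ab',60,125,18),('ab2',150,145,18),('ab3',152,30,18),('t1',55,475,30),('t2',103,465,30)): print(n,f(u,v,h))
print('tubebot',dep(z,204,272),ray(z,204,274,30),ray(z,195,274,30))
s=load("side0.npz")
g=lambda u,v:dep(s,200+(u-2)/5,150+(v-2)/5)
print('side post top',g(505,92),g(503,130))
E
```

```text
[574.6  55.7  48. ]
[560.5 -76.3  48. ]
[465.5 -65.8  48. ]
[476.   66.7  48. ]
sizes [np.float64(132.81411287326335), np.float64(95.5963621991488), np.float64(132.90790254594597), np.float64(99.18181818973733)]
yaw x -6.344331657505079
yaw x -6.326978363278055
yaw y -6.081143106533196
yaw y -4.535359313758174
mid [519.2  -4.9  48. ]
depthfloor [520.8  -3.8  47.6]
far [601.1 -13.3  85.5] left [529.7  95.3  85.3] near [433.   -0.3  76.6] farmid [586.8 -13.   71.3] leftmid [529.6  79.5  70.8] nearmid [448.3  -0.7  69.9] 
post [ 463.9 -148.9  102. ] [ 463.3 -149.9  102.5] pivot [ 563.6 -102.1   54. ] [ 562.4 -101.    66.9]
110.15377213336879 -154.8747224957983
ab [637.4 167.6  18. ]
ab2 [624. 114.  18.]
ab3 [693.2 111.5  18. ]
t1 [430.8 172.2  30. ]
t2 [435.8 144.   30. ]
tubebot [350.8 134.5  30.2] [345.  134.6  30. ] [345.7 160.8  30. ]
side post top [ 462.1 -148.1  101.3] [ 461.6 -143.3   76.5]
```

Floor sizes, heights and the 110 mm post radius all agree with the task. I'll refine yaw, edges and bend angles with plane fits on the depth.

```bash
python3 - <<'E'
from h import *
np.set_printoptions(precision=2,suppress=True)
z=load("top0.npz")
def fit(u0,u1,v0,v1):
    P=[]
    for u in range(u0,u1+1):
        for v in range(v0,v1+1):
            x=dep(z,u,v); P.append(x)
    P=np.array(P)
    for _ in range(3):
        c=np.median(P,0) if _==0 else P.mean(0); n=np.linalg.svd(P-c)[2][2]; r=(P-c)@n; P=P[abs(r)<max(2*r.std(),.5)]
    return c,n*np.sign(n[2]),r.std()
Z=lambda u,v:(180+u/5,150+v/5)
fl=fit(230,272,200,226); print('floor',fl)
for n,b in (('far',(232,273,184,192)),('left',(215,226,196,224)),('near',(229,269,232,242))):
    c,nn,s=fit(*b)
    ang=np.degrees(np.arctan2(np.hypot(nn[0],nn[1]),nn[2])); print(n,c,nn,s,'bend',ang,np.radians(ang),'dir of inward',np.degrees(np.arctan2(nn[1],nn[0])))
    # hinge line: intersect with z=48: distance along outward direction
    d=-nn[:2]/np.hypot(*nn[:2]); print('  hinge pt',c[:2]-d*(c[2]-48)/np.tan(np.radians(ang)))
# base plate colour edges
E
```

```text
floor (array([517.83,  -6.67,  53.82]), array([ 1.  , -0.03,  0.01]), np.float64(22.413067792602458))
far [588.39 -13.16  72.65] [-0.7   0.07  0.71] 1.5256889389198098 bend 44.48283445075405 0.7763719217852215 dir of inward 174.34343952669542
  hinge pt [563.4  -10.68]
left [528.29  79.42  76.17] [0.02 1.   0.06] 9.728702760546362 bend 86.49886636926955 1.509690017386347 dir of inward 88.83476606584098
  hinge pt [528.33  81.14]
near [450.11   0.67  70.56] [-1.    0.03  0.04] 8.884864034701753 bend 87.79309541144956 1.5322785754473205 dir of inward 178.4045904760429
  hinge pt [449.24   0.7 ]
```

```bash
cat > fit.py <<'E'
from h import *
np.set_printoptions(precision=2,suppress=True)
def fit(z,u0,u1,v0,v1,seed=0):
    P=np.array([dep(z,u,v) for u in range(u0,u1+1) for v in range(v0,v1+1) if z['d'][v,u]>0])
    rng=np.random.default_rng(seed);best=None;bi=-1
    for _ in range(400):
        a,b,c=P[rng.choice(len(P),3,False)]; n=np.cross(b-a,c-a);l=np.linalg.norm(n)
        if l<20: continue
        n/=l; I=abs((P-a)@n)<2.5
        if I.sum()>bi: bi=I.sum();best=I
    Q=P[best]
    # least squares z=f(x,y) orientation by svd
    c=Q.mean(0); n=np.linalg.svd(Q-c)[2][2]; n*=np.sign(n[2])
    return c,n,len(P),bi
def report(z,boxes):
    for n,b in boxes:
        c,nn,N,k=fit(z,*b); ang=np.arctan2(np.hypot(nn[0],nn[1]),nn[2]); d=-nn[:2]/np.hypot(*nn[:2])
        print(n,c,'bend %.3f'%ang,'outward dir %.2f'%np.degrees(np.arctan2(d[1],d[0])),'hinge',c[:2]-d*(c[2]-48)/np.tan(ang),N,k)
E
python3 - <<'E'
from fit import *
z=load("top0.npz")
print(fit(z,230,272,200,226))
report(z,(('far',(232,273,184,192)),('left',(215,226,196,224)),('near',(229,269,232,242))))
E
```

```text
(array([517.6 ,  -7.37,  48.59]), array([0.01, 0.  , 1.  ]), 1156, np.int64(818))
far [588.46 -13.78  72.69] bend 0.763 outward dir -5.70 hinge [562.76 -11.21] 378 313
left [528.26  79.65  69.16] bend 0.790 outward dir 83.36 hinge [525.84  58.84] 346 294
near [449.65   0.34  65.82] bend 0.629 outward dir 173.14 hinge [473.99  -2.59] 449 372
```

The tray centre comes out at about (518,-6.5) with yaw -6.2°, and pivot, post and wall hinges all agree. With the tool yawed to -96.2°, tool x is tray -y and tool z is tray +x. I'll push all walls with the closed fingers, starting with the near wall.

```bash
cat > go.py <<'E'
# usage: go.py tx ty z : prints tool-axis shift in cm (from measured pose) to the tray-frame point
import sys,numpy as np
from scipy.spatial.transform import Rotation as Ro
from workcell import state
s=state(); C=np.array([518,-6.5]); a=np.radians(-6.2); ex=np.array([np.cos(a),np.sin(a)]); ey=np.array([-ex[1],ex[0]])
p=s['ee_pos']; d=p[:2]-C
R=Ro.from_euler('xyz',s['ee_rot'],degrees=True)
print('t %.2f tray-frame TCP %.1f %.1f z %.1f'%(s['time_s'],d@ex,d@ey,p[2]),'rot',s['ee_rot'].round(2),'F',s['force'].round(1),'Ftray %.1f %.1f'%(s['force'][:2]@ex,s['force'][:2]@ey),'w %.1f'%s['gripper_width'])
if len(sys.argv)>3:
    x,y,z=map(float,sys.argv[1:4]); W=np.append(C+x*ex+y*ey,z)-p
    print('delta cm',(R.inv().apply(W)/10).round(2))
T=Ro.from_euler('xyz',[-90,0,-96.2],degrees=True)
print('twist',np.degrees((R.inv()*T).as_rotvec()).round(2))
E
python3 go.py -125 0 178
python3 -m pendant '[{"delta_pos":[-3.0,0,-3.6],"twist":[0,-8.4,0],"grip":0},{"delta_pos":[-6.1,0,-7.2],"twist":[0,-16.8,0],"grip":0},{"delta_pos":[-9.2,0,-10.8],"twist":[0,-25.2,0],"grip":0},{"delta_pos":[-12.2,0,-14.4],"twist":[0,-33.6,0],"grip":0},{"delta_pos":[-15.3,0,-18.0],"twist":[0,-42,0],"grip":0}]' 60
python3 go.py -125 0 178
```

```text
t 0.15 tray-frame TCP -243.7 -555.6 z 177.4 rot [ -90.08    0.   -157.96] F [-0.2 -0.6  0.3] Ftray -0.1 -0.6 w 91.1
delta cm [-36.75   0.   -43.33]
twist [ 7.000e-02 -6.176e+01 -4.000e-02]
time_s: 0.65
ee_pos: [290.1, -306.8, 177.9]
ee_rot: [-90.0, 0.0, -115.7]
force: [1.7, 0.2, -0.6]
gripper_width: 53.8
t 0.65 tray-frame TCP -194.1 -323.2 z 177.9 rot [-9.0000e+01  1.0000e-02 -1.1566e+02] F [ 1.7  0.2 -0.6] Ftray 1.7 0.4 w 53.8
delta cm [-3.277e+01 -1.000e-02 -4.250e+00]
twist [ 0.000e+00 -1.946e+01 -1.000e-02]
```

```bash

python3 -m pendant '[{"delta_pos":[-4.7,0,-0.6],"twist":[0,-6,0],"grip":0},{"delta_pos":[-9.4,0,-1.2],"twist":[0,-12,0],"grip":0},{"delta_pos":[-14.1,0,-1.8],"twist":[0,-19.5,0],"grip":0},{"delta_pos":[-18.8,0,-2.4],"twist":[0,-19.5,0],"grip":0},{"delta_pos":[-23.5,0,-3.0],"twist":[0,-19.5,0],"grip":0}]' 60
python3 go.py -125 0 178
```

```text
time_s: 1.15
ee_pos: [366.0, -82.4, 178.1]
ee_rot: [-90.0, -0.0, -96.5]
force: [1.4, -0.1, 0.6]
gripper_width: 14.1
t 1.15 tray-frame TCP -142.9 -91.9 z 178.1 rot [-8.996e+01 -1.000e-02 -9.647e+01] F [ 1.4 -0.1  0.6] Ftray 1.4 -0.0 w 14.1
delta cm [-9.2   0.01  1.74]
twist [-0.04 -0.27  0.01]
```

```bash

python3 -m pendant '[{"delta_pos":[-4.6,0,0.9],"twist":[0,0,0],"grip":0},{"delta_pos":[-9.2,0,1.7],"twist":[0,0,0],"grip":0},{"delta_pos":[-9.2,4,1.7],"twist":[0,0,0],"grip":0},{"delta_pos":[-9.2,8,1.7],"twist":[0,0,0],"grip":0},{"delta_pos":[-9.2,11.8,1.7],"twist":[0,0,0],"grip":0}]' 60
python3 go.py -66 0 60
python3 - <<'E'
from workcell import imaging
import cv2,numpy as np
p,d=imaging.grab_frame("side"); cv2.imwrite("pics/s1.png",cv2.resize(p[130:260,200:370],None,fx=4,fy=4,interpolation=cv2.INTER_CUBIC)[:,:,::-1])
E
```

```text
time_s: 1.65
ee_pos: [393.1, 6.0, 58.8]
ee_rot: [-89.9, -0.0, -96.3]
force: [0.7, 0.2, 0.4]
gripper_width: 0.6
t 1.65 tray-frame TCP -125.5 -1.1 z 58.8 rot [-89.95  -0.   -96.34] F [0.7 0.2 0.4] Ftray 0.7 0.2 w 0.6
delta cm [-0.13 -0.11  5.95]
twist [-0.05 -0.14  0.  ]
```

View pics/s1.png

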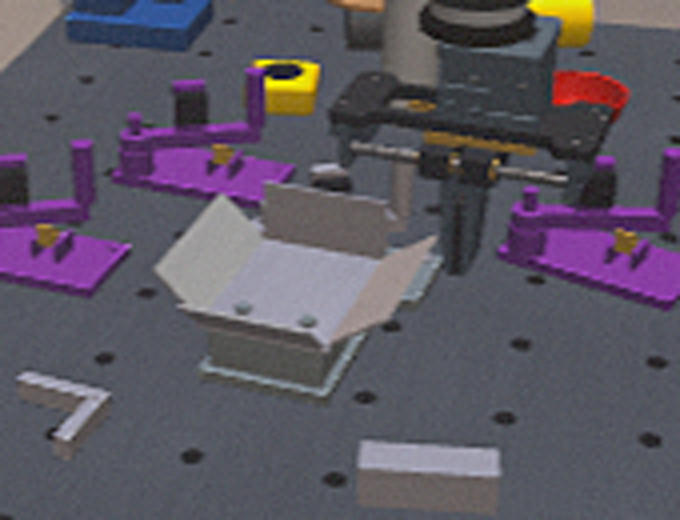

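The closed fingers stand clear outside the near wall, at (465,240). I'll push now.

```bash

python3 -m pendant '[{"delta_pos":[0,0,1.5],"twist":[0,0,0],"grip":0},{"delta_pos":[0,0,3],"twist":[0,0,0],"grip":0},{"delta_pos":[0,0,4.4],"twist":[0,0,0],"grip":0},{"delta_pos":[0,0,5.5],"twist":[0,0,0],"grip":0},{"delta_pos":[0,0,5.7],"twist":[0,0,0],"grip":0}]' 60
python3 go.py -64 0 60
python3 -m pendant '[{"delta_pos":[0,0,0.1],"twist":[0,0,0],"grip":0},{"delta_pos":[0,0,0.2],"twist":[0,0,0],"grip":0},{"delta_pos":[0,0,0.3],"twist":[0,0,0],"grip":0},{"delta_pos":[0,0,0.35],"twist":[0,0,0],"grip":0},{"delta_pos":[0,0,0.35],"twist":[0,0,0],"grip":0}]' 60
python3 go.py -64 0 60
```

```text
time_s: 2.2
ee_pos: [452.7, -1.5, 61.1]
ee_rot: [-89.8, 0.0, -96.5]
force: [-0.7, -0.2, 1.2]
gripper_width: 0.6
t 2.20 tray-frame TCP -65.4 -2.1 z 61.1 rot [-8.980e+01  1.000e-02 -9.648e+01] F [-0.7 -0.2  1.2] Ftray -0.7 -0.3 w 0.6
delta cm [-0.21  0.11  0.14]
twist [-0.2  -0.28 -0.01]
time_s: 2.7
ee_pos: [453.1, -1.5, 60.1]
ee_rot: [-90.0, -0.0, -96.4]
force: [-0.5, -0.4, -0.0]
gripper_width: 0.3
t 2.70 tray-frame TCP -65.0 -2.1 z 60.1 rot [-9.000e+01 -1.000e-02 -9.645e+01] F [-0.5 -0.4 -0. ] Ftray -0.4 -0.5 w 0.3
delta cm [-0.21  0.01  0.1 ]
twist [-0.   -0.25  0.01]
```

```bash

python3 -m pendant '[{"delta_pos":[0,0,0.1],"twist":[0,0,0],"grip":0},{"delta_pos":[0,0,0.2],"twist":[0,0,0],"grip":0},{"delta_pos":[0,0,0.3],"twist":[0,0,0],"grip":0},{"delta_pos":[0,0,0.3],"twist":[0,0,0],"grip":0},{"delta_pos":[0,0,0.3],"twist":[0,0,0],"grip":0}]' 60
python3 go.py -64 0 60
python3 - <<'E'
from workcell import imaging
import cv2,numpy as np
p,d=imaging.grab_frame("side"); cv2.imwrite("pics/s2.png",cv2.resize(p[130:260,200:370],None,fx=4,fy=4,interpolation=cv2.INTER_CUBIC)[:,:,::-1])
E
```

```text
time_s: 3.2
ee_pos: [456.3, -1.9, 60.0]
ee_rot: [-90.0, -0.0, -96.5]
force: [0.1, 0.4, -0.7]
gripper_width: 0.2
t 3.20 tray-frame TCP -61.8 -2.1 z 60.0 rot [-9.001e+01 -1.000e-02 -9.645e+01] F [ 0.1  0.4 -0.7] Ftray 0.0 0.4 w 0.2
delta cm [-0.21 -0.   -0.22]
twist [ 0.01 -0.25  0.01]
```

View pics/s2.png

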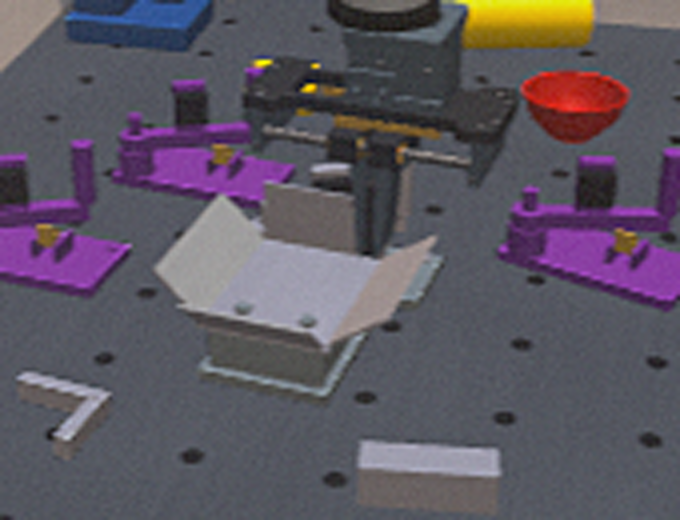

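```bash
python3 - <<'E'
from h import *
z=load("side0.npz")
q=lambda X:tuple(round(v) for v in ((proj(z,X)[0]-200)*4,(proj(z,X)[1]-130)*4))
print('tcp',q([456.3,-1.9,60]),'tcp+79',q([456.3,-1.9,139]))
C=np.array([518,-6.5]);a=np.radians(-6.2);ex=np.array([np.cos(a),np.sin(a)]);ey=np.array([-ex[1],ex[0]])
P=lambda x,y,zz:np.append(C+x*ex+y*ey,zz)
for n,t in dict(nl=(-50,70,48),nr=(-50,-70,48),fl=(50,70,48),fr=(50,-70,48),nearTop=(-90,65,77),nearTopR=(-90,-65,77),post=(-39,-147,102)).items(): print(n,q(P(*t)))
z=load("top0.npz")
for n,t in dict(nl=(-50,70,48),nr=(-50,-70,48),fl=(50,70,48),fr=(50,-70,48),nearTop=(-90,65,77),nearTopR=(-90,-65,77),post=(-39,-147,102)).items():
  u,v=proj(z,P(*t)); print(n,round((u-180)*5),round((v-150)*5))
E
python3 - <<'E'
from workcell import imaging
import cv2,numpy as np
for n in ("top","wrist"):
    p,d=imaging.grab_frame(n); 
    if n=="top": p=cv2.resize(p[150:270,180:330],None,fx=4,fy=4,interpolation=cv2.INTER_CUBIC)
    cv2.imwrite(f"pics/{n}2.png",p[:,:,::-1])
E
```

```text
tcp (372, 288) tcp+79 (375, 192)
nl (324, 348)
nr (383, 257)
fl (193, 322)
fr (263, 235)
nearTop (383, 320)
nearTopR (434, 235)
post (401, 151)
nl 227 391
nr 469 411
fl 242 219
fr 482 238
nearTop 227 465
nearTopR 457 484
post 615 406
```

View pics/wrist2.png

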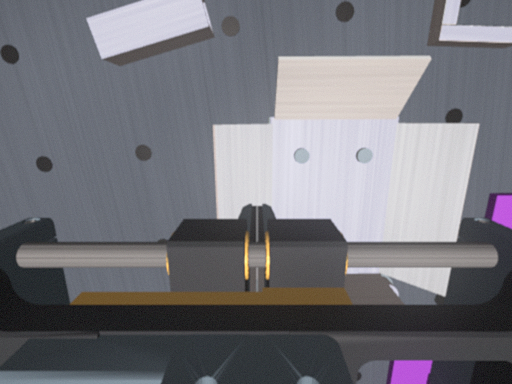

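View pics/top2.png

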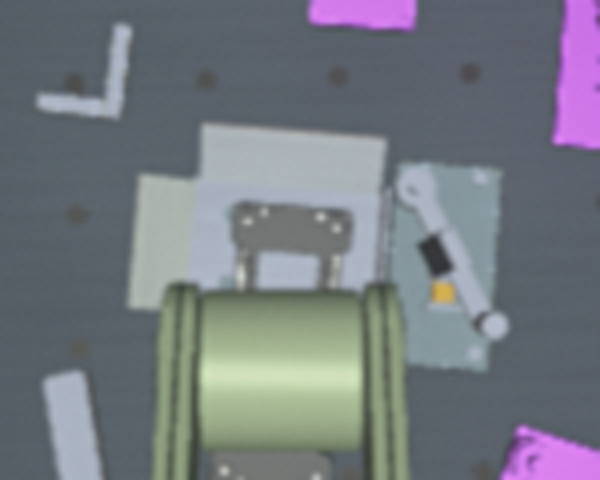

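```bash
python3 - <<'E'
from h import *
z=load("side0.npz")
q=lambda X:tuple(round(v) for v in ((proj(z,X)[0]-200)*4,(proj(z,X)[1]-130)*4))
for zz in (60,70,80,90,100): print(zz,'s1',q([393.1,6,zz]),'s2',q([456.3,-1.9,zz]))
E
python3 - <<'E'
from workcell import imaging,state
import cv2,numpy as np
print(state()['ee_pos'],state()['qpos'])
p,d=imaging.grab_frame("side"); np.savez("s3.npz",p=p,d=d,**imaging.camera_info("side"))
cv2.imwrite("pics/s3.png",cv2.resize(p[150:230,240:330],None,fx=8,fy=8,interpolation=cv2.INTER_NEAREST)[:,:,::-1])
from h import *
z=load("s3.npz")
for v in range(180,212,3): print(v,[dep(z,293,v).round(0).tolist()])
E
```

```text
60 s1 (457, 305) s2 (372, 288)
70 s1 (457, 293) s2 (372, 276)
80 s1 (458, 280) s2 (373, 264)
90 s1 (459, 268) s2 (373, 252)
100 s1 (460, 256) s2 (374, 240)
[456.23819278  -1.89441982  60.0237911 ] [-1.67869271e+00  1.44527895e+01  1.14505435e+02 -5.61699469e-03
  5.10450736e+01  4.77595237e+00]
180 [[455.0, 18.0, 142.0]]
183 [[454.0, 19.0, 134.0]]
186 [[455.0, 14.0, 121.0]]
189 [[455.0, 12.0, 111.0]]
192 [[454.0, 16.0, 104.0]]
195 [[468.0, -61.0, 49.0]]
198 [[463.0, -35.0, 54.0]]
201 [[458.0, -10.0, 59.0]]
204 [[453.0, 16.0, 64.0]]
207 [[448.0, 42.0, 70.0]]
210 [[443.0, 70.0, 78.0]]
```

View pics/s3.png

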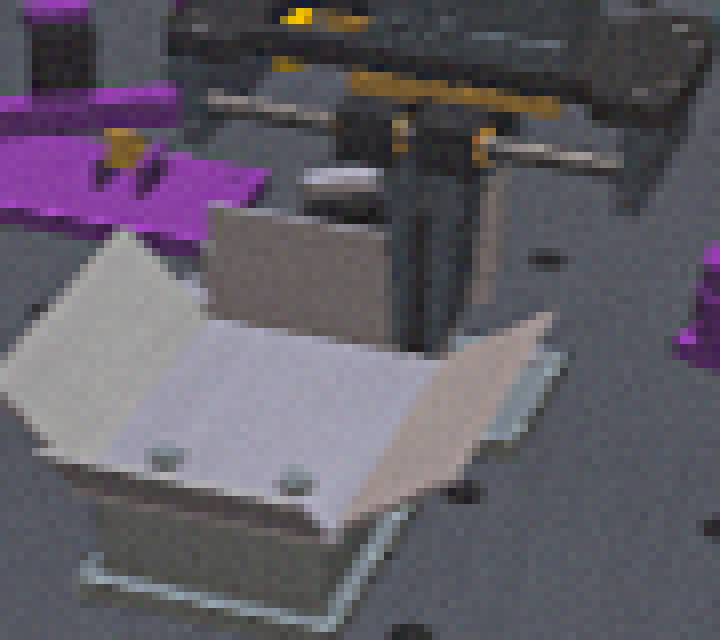

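```bash
python3 - <<'E'
from h import *
import numpy as np
from workcell import imaging,state
z=load("s3.npz")
for v in range(152,200,2): print(v,dep(z,290,v).round(0).tolist(),dep(z,297,v).round(0).tolist(),dep(z,319,v).round(0).tolist())
i=imaging.camera_info("wrist"); p,d=imaging.grab_frame("wrist"); np.savez("w3.npz",p=p,d=d,**i)
w=load("w3.npz")
for u,v in ((335,180),(335,140),(243,170),(350,85),(430,160),(150,30),(140,200),(150,100),(257,212),(262,212),(180,240)): print(u,v,dep(w,u,v).round(0).tolist())
E
```

```text
152 [464.0, 25.0, 229.0] [445.0, 25.0, 231.0] [393.0, -25.0, 216.0]
154 [465.0, 23.0, 222.0] [446.0, 22.0, 224.0] [391.0, -10.0, 216.0]
156 [464.0, 23.0, 217.0] [445.0, 25.0, 220.0] [389.0, 2.0, 216.0]
158 [464.0, 23.0, 211.0] [445.0, 25.0, 214.0] [387.0, 20.0, 218.0]
160 [465.0, 20.0, 204.0] [444.0, 26.0, 208.0] [385.0, 32.0, 218.0]
162 [464.0, 20.0, 198.0] [444.0, 28.0, 203.0] [384.0, 41.0, 216.0]
164 [464.0, 24.0, 193.0] [444.0, 27.0, 197.0] [383.0, 44.0, 212.0]
166 [462.0, 30.0, 190.0] [441.0, 41.0, 198.0] [383.0, 45.0, 206.0]
168 [464.0, 22.0, 180.0] [442.0, 36.0, 189.0] [382.0, 44.0, 200.0]
170 [464.0, 20.0, 173.0] [441.0, 40.0, 186.0] [382.0, 42.0, 193.0]
172 [465.0, 15.0, 165.0] [441.0, 40.0, 180.0] [382.0, 45.0, 189.0]
174 [464.0, 15.0, 159.0] [445.0, 13.0, 160.0] [381.0, 44.0, 183.0]
176 [464.0, 17.0, 153.0] [446.0, 10.0, 152.0] [381.0, 42.0, 176.0]
178 [465.0, 12.0, 145.0] [447.0, 1.0, 142.0] [418.0, -296.0, -2.0]
180 [463.0, 19.0, 142.0] [446.0, 5.0, 137.0] [416.0, -278.0, -1.0]
182 [464.0, 14.0, 133.0] [447.0, -1.0, 128.0] [414.0, -264.0, -2.0]
184 [464.0, 14.0, 127.0] [447.0, -4.0, 120.0] [411.0, -247.0, -1.0]
186 [464.0, 15.0, 121.0] [447.0, -4.0, 113.0] [409.0, -231.0, 0.0]
188 [464.0, 12.0, 113.0] [447.0, -10.0, 104.0] [407.0, -221.0, -2.0]
190 [464.0, 11.0, 106.0] [476.0, -181.0, 2.0] [405.0, -201.0, 1.0]
192 [463.0, 13.0, 101.0] [472.0, -155.0, 8.0] [403.0, -187.0, 1.0]
194 [478.0, -67.0, 48.0] [454.0, -55.0, 58.0] [401.0, -177.0, -1.0]
196 [476.0, -55.0, 48.0] [451.0, -36.0, 62.0] [399.0, -162.0, -1.0]
198 [473.0, -42.0, 49.0] [448.0, -18.0, 66.0] [397.0, -148.0, 0.0]
335 180 [523.0, 14.0, 49.0]
335 140 [524.0, 47.0, 49.0]
243 170 [450.0, 34.0, 67.0]
350 85 [529.0, 84.0, 72.0]
430 160 [588.0, 26.0, 68.0]
150 30 [389.0, 145.0, 31.0]
140 200 [337.0, 3.0, 1.0]
150 100 [367.0, 98.0, 0.0]
257 212 [457.0, -3.0, 59.0]
262 212 [461.0, 14.0, 109.0]
180 240 [439.0, 39.0, 196.0]
```

```bash
python3 - <<'E'
from h import *
z=load("side0.npz")
for zz in (177,187,197,207,217): print(zz,[round(a,1) for a in proj(z,[215.6,-532.4,zz])])
cv2.imwrite("pics/g0.png",cv2.resize(z['p'][20:130,350:450],None,fx=5,fy=5,interpolation=cv2.INTER_NEAREST)[:,:,::-1])
# wrist start frame: depth over finger
w=load("wrist0.npz")
for u,v in ((335,208),(335,212),(335,218),(335,225),(180,212),(180,218)): print(u,v,w['d'][v,u],dep(w,u,v).round(0))
E
```

```text
177 [np.float64(384.7), np.float64(113.8)]
187 [np.float64(385.1), np.float64(111.3)]
197 [np.float64(385.4), np.float64(108.7)]
207 [np.float64(385.8), np.float64(106.1)]
217 [np.float64(386.2), np.float64(103.4)]
335 208 169.71304 [ 250. -571.  223.]
335 212 167.84355 [ 248. -571.  225.]
335 218 157.88802 [ 247. -568.  236.]
335 225 158.3948 [ 244. -570.  236.]
180 212 166.08138 [ 213. -482.  227.]
180 218 163.46136 [ 211. -484.  230.]
```

View pics/g0.png

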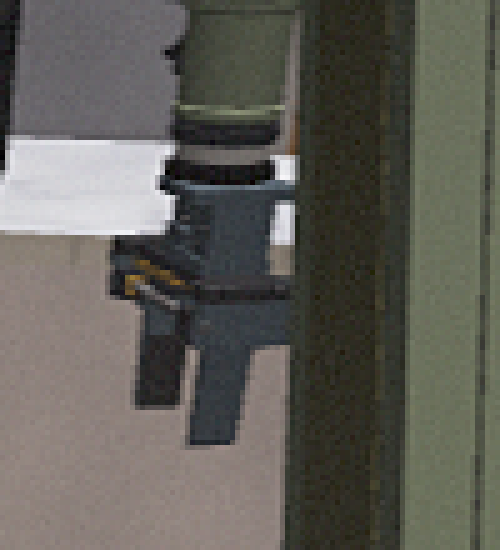

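The images show something the numbers hid. The wall hasn't moved, and the visible fingertips sit about 34 mm above the reported TCP, at tip z≈95 for ee z=60. The start picture shows the same offset, and x and y agree. The wrist camera's depth matches the world, so the tool length is what's off, and the fingers passed over the wall. From here I'll use tip = ee z + 34: back out, drop to ee z≈28, and confirm visually before pushing.

```bash

python3 -m pendant '[{"delta_pos":[0,0,-2.2],"twist":[0,0,0],"grip":0},{"delta_pos":[-0.2,0,-4.4],"twist":[0,0,0],"grip":0},{"delta_pos":[-0.2,0,-6.5],"twist":[0,0,0],"grip":0},{"delta_pos":[-0.2,1.5,-6.5],"twist":[0,0,0],"grip":0},{"delta_pos":[-0.2,3.1,-6.5],"twist":[0,0,0],"grip":0}]' 60
python3 go.py -66 0 29
python3 - <<'E'
from workcell import imaging
import cv2,numpy as np
p,d=imaging.grab_frame("side"); cv2.imwrite("pics/s4.png",cv2.resize(p[150:230,240:340],None,fx=6,fy=6,interpolation=cv2.INTER_NEAREST)[:,:,::-1])
np.savez("s4.npz",p=p,d=d,**imaging.camera_info("side"))
from h import *
z=load("s4.npz")
for v in range(188,212,2): print(v,dep(z,314,v).round(0))
E
```

```text
time_s: 3.95
ee_pos: [392.0, 7.5, 29.3]
ee_rot: [-89.9, 0.0, -96.4]
force: [0.2, -1.2, -0.0]
gripper_width: 0.3
t 3.95 tray-frame TCP -126.7 0.3 z 29.3 rot [-8.987e+01  1.000e-02 -9.644e+01] F [ 0.2 -1.2 -0. ] Ftray 0.4 -1.2 w 0.3
delta cm [0.   0.04 6.07]
twist [-0.13 -0.24 -0.01]
188 [396.   8. 120.]
190 [395.  19. 119.]
192 [394.  22. 115.]
194 [394.  19. 107.]
196 [393.  23. 103.]
198 [393.  23.  97.]
200 [392.  25.  91.]
202 [392.  22.  83.]
204 [392.  26.  79.]
206 [391.  27.  73.]
208 [391.  24.  65.]
210 [402. -70.   0.]
```

View pics/s4.png

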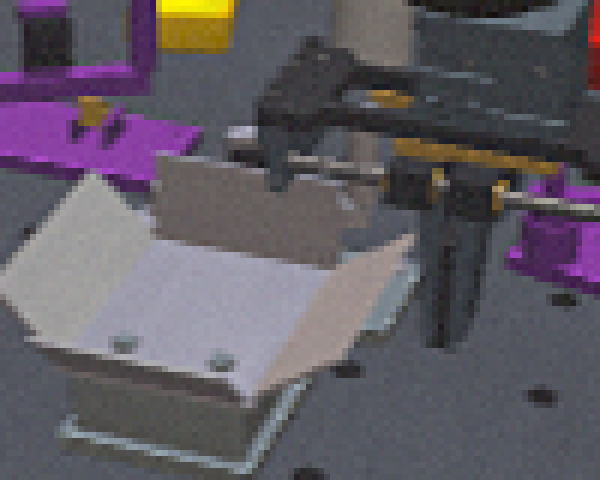

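The depth puts the fingertips at z≈62 with ee z=29, which confirms the offset. The fingers, at (450,290), are clear outside the near wall, so I'll push.

```bash

python3 -m pendant '[{"delta_pos":[0,0,1.5],"twist":[0,0,0],"grip":0},{"delta_pos":[0,0,3],"twist":[0,0,0],"grip":0},{"delta_pos":[0,0,4.4],"twist":[0,0,0],"grip":0},{"delta_pos":[0,0,5.4],"twist":[0,0,0],"grip":0},{"delta_pos":[0,0,5.8],"twist":[0,0,0],"grip":0}]' 60
python3 go.py -64 0 29
python3 -m pendant '[{"delta_pos":[0,0,0.1],"twist":[0,0,0],"grip":0},{"delta_pos":[0,0,0.2],"twist":[0,0,0],"grip":0},{"delta_pos":[0,0,0.2],"twist":[0,0,0],"grip":0},{"delta_pos":[0,0,0.2],"twist":[0,0,0],"grip":0},{"delta_pos":[0,0,0.2],"twist":[0,0,0],"grip":0}]' 60
python3 go.py -64 0 29
```

```text
time_s: 4.5
ee_pos: [412.0, 4.8, 25.0]
ee_rot: [-94.4, -0.1, -96.6]
force: [-63.6, 14.2, 43.6]
gripper_width: 0.5
t 4.50 tray-frame TCP -106.6 -0.2 z 25.0 rot [-9.442e+01 -7.000e-02 -9.661e+01] F [-63.6  14.2  43.6] Ftray -64.8 7.3 w 0.5
delta cm [-0.05 -0.72  4.21]
twist [ 4.42 -0.42  0.06]
time_s: 5.0
ee_pos: [411.4, 4.9, 24.4]
ee_rot: [-94.6, -0.1, -96.6]
force: [-60.9, 13.8, 39.5]
gripper_width: 0.4
t 5.00 tray-frame TCP -107.2 -0.2 z 24.4 rot [-9.458e+01 -9.000e-02 -9.659e+01] F [-60.9  13.8  39.5] Ftray -62.0 7.2 w 0.4
delta cm [-0.05 -0.8   4.27]
twist [ 4.58 -0.39  0.07]
```

The push is blocked at about 64 N. I'll take one look, then back off.

```bash
python3 - <<'E'
from workcell import imaging
import cv2,numpy as np
p,d=imaging.grab_frame("side"); cv2.imwrite("pics/s5.png",cv2.resize(p[140:235,240:340],None,fx=6,fy=6,interpolation=cv2.INTER_NEAREST)[:,:,::-1])
np.savez("s5.npz",p=p,d=d,**imaging.camera_info("side"))
E
python3 -m pendant '[{"delta_pos":[0,0,-2.5],"twist":[0,0,0],"grip":0},{"delta_pos":[0,0,-5],"twist":[0,0,0],"grip":0},{"delta_pos":[0,0,-6],"twist":[0,0,0],"grip":0},{"delta_pos":[0,0,-6],"twist":[0,0,0],"grip":0},{"delta_pos":[0,0,-6],"twist":[0,0,0],"grip":0}]' 60
python3 go.py -125 0 29
python3 - <<'E'
from workcell import imaging
import cv2,numpy as np
for n in("side","top"):
    p,d=imaging.grab_frame(n);np.savez(n+"6.npz",p=p,d=d,**imaging.camera_info(n))
    q=p[140:235,240:340] if n=="side" else p[150:270,180:330]
    cv2.imwrite(f"pics/{n}6.png",cv2.resize(q,None,fx=5,fy=5,interpolation=cv2.INTER_NEAREST)[:,:,::-1])
E
```

```text
time_s: 5.55
ee_pos: [393.9, 7.3, 29.6]
ee_rot: [-89.8, 0.0, -96.5]
force: [0.5, 0.5, 0.3]
gripper_width: 0.8
t 5.55 tray-frame TCP -124.8 0.3 z 29.6 rot [-8.984e+01  1.000e-02 -9.646e+01] F [0.5 0.5 0.3] Ftray 0.5 0.5 w 0.8
delta cm [ 0.03  0.06 -0.02]
twist [-0.16 -0.26 -0.01]
```

View pics/s5.png

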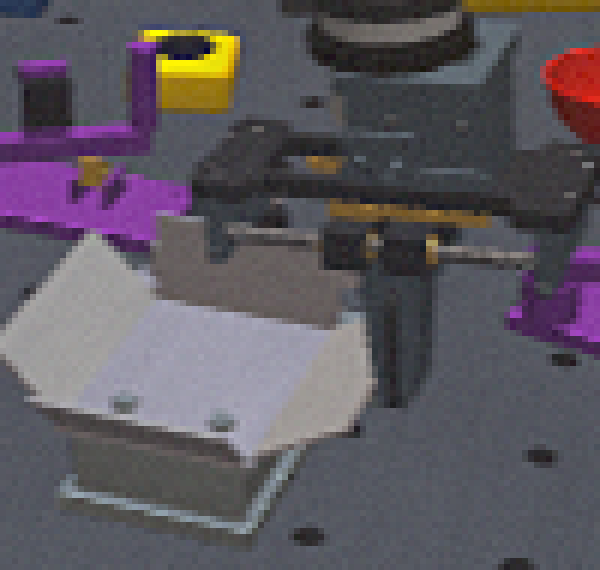

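View pics/side6.png

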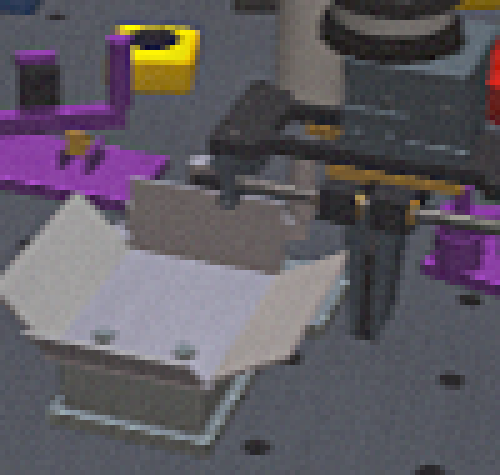

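View pics/top6.png

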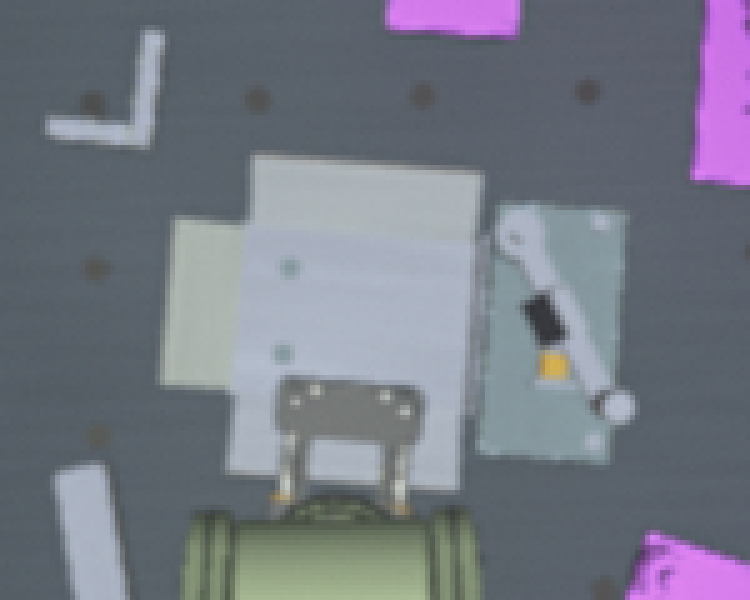

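The force direction of (-62,+40) lies along the leaning wall, through its hinge. The high-friction finger jammed on the wall's top edge because it moved purely horizontally. The wall and everything else are unchanged. The fix is to move the finger on the edge's own arc, in and up together, so friction lifts the wall. First I go lower and touch the edge.

```bash

python3 -m pendant '[{"delta_pos":[0,0.5,0.4],"twist":[0,0,0],"grip":0},{"delta_pos":[0,1.0,0.9],"twist":[0,0,0],"grip":0},{"delta_pos":[0,1.0,1.4],"twist":[0,0,0],"grip":0},{"delta_pos":[0,1.0,1.8],"twist":[0,0,0],"grip":0},{"delta_pos":[0,1.0,1.9],"twist":[0,0,0],"grip":0}]' 60
python3 go.py -104 0 20
```

```text
time_s: 6.15
ee_pos: [411.7, 5.2, 19.0]
ee_rot: [-90.0, -0.0, -96.5]
force: [0.1, 0.0, -0.5]
gripper_width: 0.6
t 6.15 tray-frame TCP -106.9 0.1 z 19.0 rot [-89.97  -0.   -96.46] F [ 0.1  0.  -0.5] Ftray 0.1 0.0 w 0.6
delta cm [ 0.01 -0.1   0.29]
twist [-0.03 -0.26  0.  ]
```

```bash

python3 -m pendant '[{"delta_pos":[0,-0.4,0.6],"twist":[0,0,0],"grip":0},{"delta_pos":[0,-0.9,1.0],"twist":[0,0,0],"grip":0},{"delta_pos":[0,-1.3,1.4],"twist":[0,0,0],"grip":0},{"delta_pos":[0,-1.6,1.8],"twist":[0,0,0],"grip":0},{"delta_pos":[0,-1.8,2.1],"twist":[0,0,0],"grip":0}]' 60
python3 go.py -82 0 40
```

```text
time_s: 6.65
ee_pos: [428.9, 3.1, 37.2]
ee_rot: [-90.3, -0.0, -96.5]
force: [-8.1, 1.4, 4.5]
gripper_width: 0.9
t 6.65 tray-frame TCP -89.6 -0.0 z 37.2 rot [-9.033e+01 -2.000e-02 -9.646e+01] F [-8.1  1.4  4.5] Ftray -8.2 0.5 w 0.9
delta cm [-0.01 -0.28  0.76]
twist [ 0.33 -0.26  0.01]
```

```bash

python3 -m pendant '[{"delta_pos":[0,-0.3,0.6],"twist":[0,0,0],"grip":0},{"delta_pos":[0,-0.5,1.2],"twist":[0,0,0],"grip":0},{"delta_pos":[0,-0.7,1.8],"twist":[0,0,0],"grip":0},{"delta_pos":[0,-0.8,2.3],"twist":[0,0,0],"grip":0},{"delta_pos":[0,-0.8,2.5],"twist":[0,0,0],"grip":0}]' 60
python3 go.py -63.5 0 40
python3 - <<'E'
from workcell import imaging
import cv2,numpy as np
p,d=imaging.grab_frame("side"); cv2.imwrite("pics/s7.png",cv2.resize(p[140:235,240:340],None,fx=6,fy=6,interpolation=cv2.INTER_NEAREST)[:,:,::-1])
E
```

```text
time_s: 7.15
ee_pos: [457.0, 0.0, 45.3]
ee_rot: [-90.0, -0.0, -96.5]
force: [-3.0, 0.4, 2.3]
gripper_width: 0.7
t 7.15 tray-frame TCP -61.4 -0.1 z 45.3 rot [-89.98  -0.   -96.45] F [-3.   0.4  2.3] Ftray -3.1 0.1 w 0.7
delta cm [-0.01  0.53 -0.21]
twist [-0.02 -0.25  0.  ]
```

View pics/s7.png

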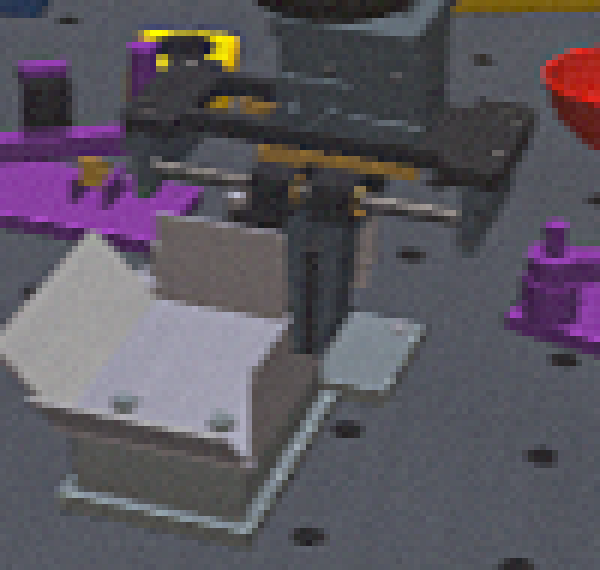

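The near wall, at (285,400), is now nearly upright. I'll push gently until I feel the stop.

```bash

python3 -m pendant '[{"delta_pos":[0,0,0.1],"twist":[0,0,0],"grip":0},{"delta_pos":[0,0,0.2],"twist":[0,0,0],"grip":0},{"delta_pos":[0,0,0.3],"twist":[0,0,0],"grip":0},{"delta_pos":[0,0,0.3],"twist":[0,0,0],"grip":0},{"delta_pos":[0,0,0.3],"twist":[0,0,0],"grip":0}]' 60
python3 go.py -63.5 0 40
```

```text
time_s: 7.7
ee_pos: [456.9, 0.0, 45.1]
ee_rot: [-90.3, -0.0, -96.5]
force: [-8.5, 1.8, 7.5]
gripper_width: 0.8
t 7.70 tray-frame TCP -61.5 -0.1 z 45.1 rot [-9.028e+01 -1.000e-02 -9.646e+01] F [-8.5  1.8  7.5] Ftray -8.7 0.8 w 0.8
delta cm [-0.01  0.51 -0.2 ]
twist [ 0.28 -0.26  0.01]
```

```bash

python3 -m pendant '[{"delta_pos":[0,0,0.2],"twist":[0,0,0],"grip":0},{"delta_pos":[0,0,0.4],"twist":[0,0,0],"grip":0},{"delta_pos":[0,0,0.6],"twist":[0,0,0],"grip":0},{"delta_pos":[0,0,0.6],"twist":[0,0,0],"grip":0},{"delta_pos":[0,0,0.6],"twist":[0,0,0],"grip":0}]' 60
python3 go.py -120 0 40
python3 -m pendant '[{"delta_pos":[0,0,-1],"twist":[0,0,0],"grip":0},{"delta_pos":[0,0,-3],"twist":[0,0,0],"grip":0},{"delta_pos":[0,-4,-4.5],"twist":[0,0,0],"grip":0},{"delta_pos":[0,-8.5,-4.5],"twist":[0,0,0],"grip":0},{"delta_pos":[-3,-11,-4.5],"twist":[0,0,0],"grip":0}]' 60
python3 go.py -60 145 150
python3 - <<'E'
from workcell import imaging
import cv2,numpy as np
p,d=imaging.grab_frame("side"); cv2.imwrite("pics/s8.png",cv2.resize(p[140:235,240:340],None,fx=6,fy=6,interpolation=cv2.INTER_NEAREST)[:,:,::-1])
E
```

```text
time_s: 8.2
ee_pos: [456.4, -0.0, 44.7]
ee_rot: [-91.0, -0.0, -96.5]
force: [-19.8, 3.4, 18.6]
gripper_width: 0.2
t 8.20 tray-frame TCP -61.9 -0.2 z 44.7 rot [-9.101e+01 -2.000e-02 -9.647e+01] F [-19.8   3.4  18.6] Ftray -20.1 1.2 w 0.2
delta cm [ 0.01  0.57 -5.8 ]
twist [ 1.01 -0.27  0.02]
time_s: 8.7
ee_pos: [427.1, 32.5, 158.8]
ee_rot: [-89.5, -0.0, -96.7]
force: [1.5, 0.5, -0.1]
gripper_width: 0.3
t 8.70 tray-frame TCP -94.6 28.9 z 158.8 rot [-89.46  -0.   -96.66] F [ 1.5  0.5 -0.1] Ftray 1.5 0.6 w 0.3
delta cm [-11.63   0.91   3.36]
twist [-0.54 -0.46  0.  ]
```

View pics/s8.png

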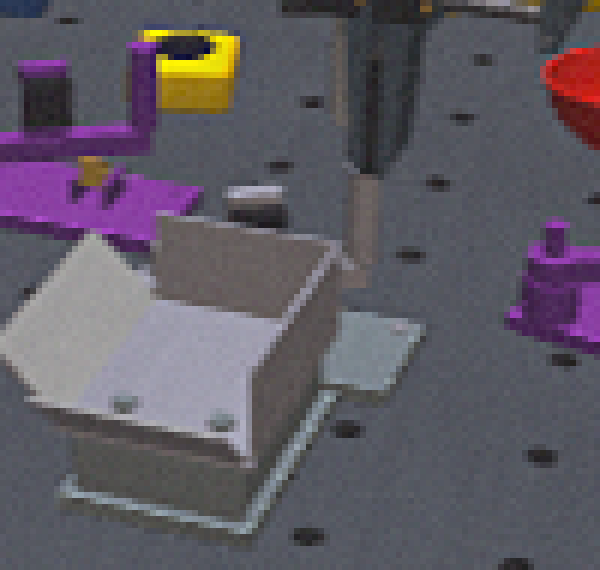

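The near wall is upright and flush at the corner by (345,250). Next is the left wall.

```bash

python3 -m pendant '[{"delta_pos":[-3.7,0,3.1],"twist":[-0.4,-0.4,0],"grip":0},{"delta_pos":[-7.4,0,6.2],"twist":[-0.4,-0.4,0],"grip":0},{"delta_pos":[-11.1,1.5,9.4],"twist":[-0.4,-0.4,0],"grip":0},{"delta_pos":[-11.4,6,9.4],"twist":[-0.4,-0.4,0],"grip":0},{"delta_pos":[-11.4,10,9.4],"twist":[-0.4,-0.4,0],"grip":0}]' 60
python3 go.py 0 124 21
```

```text
time_s: 9.25
ee_pos: [533.4, 138.4, 53.8]
ee_rot: [-90.1, 0.1, -95.9]
force: [-0.2, -1.0, -0.5]
gripper_width: 0.4
t 9.25 tray-frame TCP -0.3 145.7 z 53.8 rot [-9.009e+01  9.000e-02 -9.593e+01] F [-0.2 -1.  -0.5] Ftray -0.1 -1.0 w 0.4
delta cm [2.18 3.28 0.03]
twist [ 0.09  0.27 -0.09]
```

```bash

python3 -m pendant '[{"delta_pos":[0,1.7,0],"twist":[0,0.3,0],"grip":0},{"delta_pos":[0,3.3,0],"twist":[0,0.3,0],"grip":0},{"delta_pos":[0.8,3.3,0],"twist":[0,0.3,0],"grip":0},{"delta_pos":[1.6,3.3,0],"twist":[0,0.3,0],"grip":0},{"delta_pos":[2.2,3.3,0],"twist":[0,0.3,0],"grip":0}]' 60
python3 go.py 0 86 40
```

```text
time_s: 9.75
ee_pos: [529.4, 115.6, 23.5]
ee_rot: [-90.2, 0.2, -96.5]
force: [-2.0, 13.9, 7.3]
gripper_width: 0.5
t 9.75 tray-frame TCP -1.9 122.6 z 23.5 rot [-90.2    0.22 -96.48] F [-2.  13.9  7.3] Ftray -3.5 13.6 w 0.5
delta cm [ 3.65 -1.67  0.2 ]
twist [ 0.2  -0.28 -0.22]
```

```bash

python3 -m pendant '[{"delta_pos":[0.6,-0.3,0],"twist":[0,0,0],"grip":0},{"delta_pos":[1.0,-0.7,0],"twist":[0,0,0],"grip":0},{"delta_pos":[1.4,-1.0,0],"twist":[0,0,0],"grip":0},{"delta_pos":[1.9,-1.3,0],"twist":[0,0,0],"grip":0},{"delta_pos":[2.3,-1.5,0],"twist":[0,0,0],"grip":0}]' 60
python3 go.py 0 86 40
```

```text
time_s: 10.25
ee_pos: [526.0, 91.6, 37.7]
ee_rot: [-90.3, 0.0, -96.4]
force: [1.1, 4.0, -1.9]
gripper_width: 0.5
t 10.25 tray-frame TCP -2.6 98.4 z 37.7 rot [-9.029e+01  4.000e-02 -9.637e+01] F [ 1.1  4.  -1.9] Ftray 0.6 4.1 w 0.5
delta cm [ 1.24 -0.23  0.26]
twist [ 0.29 -0.17 -0.04]
```

```bash

python3 -m pendant '[{"delta_pos":[0.4,-0.2,0],"twist":[0,0,0],"grip":0},{"delta_pos":[0.8,-0.3,0],"twist":[0,0,0],"grip":0},{"delta_pos":[1.2,-0.4,0],"twist":[0,0,0],"grip":0},{"delta_pos":[1.4,-0.4,0],"twist":[0,0,0],"grip":0},{"delta_pos":[1.6,-0.4,0],"twist":[0,0,0],"grip":0}]' 60
python3 go.py 0 86 40
```

```text
time_s: 10.75
ee_pos: [524.3, 81.8, 40.8]
ee_rot: [-90.4, 0.6, -96.7]
force: [2.5, 27.2, -5.9]
gripper_width: 0.3
t 10.75 tray-frame TCP -3.2 88.5 z 40.8 rot [-90.39   0.65 -96.66] F [ 2.5 27.2 -5.9] Ftray -0.4 27.3 w 0.3
delta cm [0.24 0.07 0.33]
twist [ 0.38 -0.45 -0.65]
```

```bash

python3 -m pendant '[{"delta_pos":[-2,0,0],"twist":[0,0,0],"grip":0},{"delta_pos":[-4,0,0],"twist":[0,0,0],"grip":0},{"delta_pos":[-4,-4.5,0],"twist":[0,0,0],"grip":0},{"delta_pos":[-4,-9,0],"twist":[0,0,0],"grip":0},{"delta_pos":[-4,-9.5,4.5],"twist":[0,0,0],"grip":0}]' 60
python3 go.py 125 0 125
python3 - <<'E'
from workcell import imaging
import cv2,numpy as np
p,d=imaging.grab_frame("side"); cv2.imwrite("pics/s9.png",cv2.resize(p[140:235,240:340],None,fx=6,fy=6,interpolation=cv2.INTER_NEAREST)[:,:,::-1])
E
```

```text
time_s: 11.25
ee_pos: [572.9, 110.8, 142.5]
ee_rot: [-90.0, 0.0, -96.2]
force: [1.9, 1.3, 0.0]
gripper_width: 0.8
t 11.25 tray-frame TCP 41.9 122.5 z 142.5 rot [-9.003e+01  4.000e-02 -9.622e+01] F [1.9 1.3 0. ] Ftray 1.7 1.5 w 0.8
delta cm [12.25  1.74  8.32]
twist [ 0.03 -0.02 -0.04]
```

View pics/s9.png

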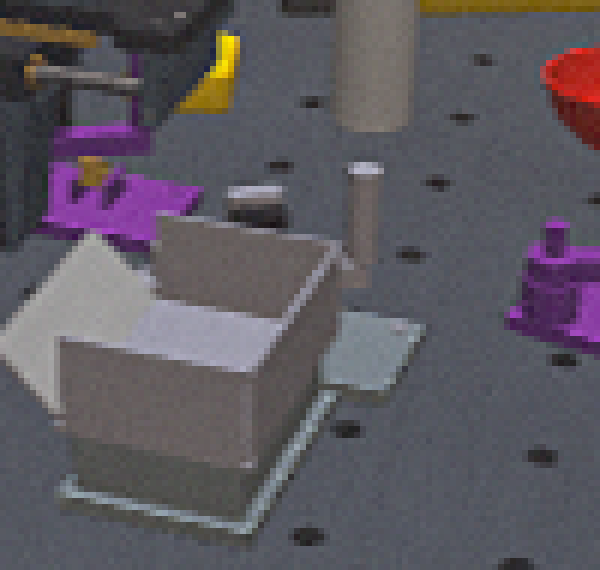

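The left wall is upright and the near-left corner is closed, at (250,370). Next is the far wall.

```bash

python3 -m pendant '[{"delta_pos":[4,0,2.8],"twist":[0,0,0],"grip":0},{"delta_pos":[8,0,5.6],"twist":[0,0,0],"grip":0},{"delta_pos":[12.1,0,8],"twist":[0,0,0],"grip":0},{"delta_pos":[12.1,4.5,8],"twist":[0,0,0],"grip":0},{"delta_pos":[12.1,9,8],"twist":[0,0,0],"grip":0}]' 60
python3 go.py 106 0 20
```

```text
time_s: 11.8
ee_pos: [639.8, -21.4, 44.7]
ee_rot: [-90.3, -0.1, -96.5]
force: [0.3, -0.1, -0.8]
gripper_width: 0.5
t 11.80 tray-frame TCP 122.7 -1.6 z 44.7 rot [-9.026e+01 -9.000e-02 -9.650e+01] F [ 0.3 -0.1 -0.8] Ftray 0.3 -0.1 w 0.5
delta cm [-0.16  2.48 -1.66]
twist [ 0.26 -0.31  0.09]
```

```bash

python3 -m pendant '[{"delta_pos":[0,1.3,0],"twist":[0,0,0],"grip":0},{"delta_pos":[0,2.6,0],"twist":[0,0,0],"grip":0},{"delta_pos":[0,2.6,-0.8],"twist":[0,0,0],"grip":0},{"delta_pos":[0,2.6,-1.4],"twist":[0,0,0],"grip":0},{"delta_pos":[0,2.6,-1.7],"twist":[0,0,0],"grip":0}]' 60
python3 go.py 63.5 0 40
python3 -m pendant '[{"delta_pos":[0,-0.3,-0.6],"twist":[0,0,0],"grip":0},{"delta_pos":[0,-0.7,-1.0],"twist":[0,0,0],"grip":0},{"delta_pos":[0,-1.0,-1.4],"twist":[0,0,0],"grip":0},{"delta_pos":[0,-1.3,-1.9],"twist":[0,0,0],"grip":0},{"delta_pos":[0,-1.5,-2.4],"twist":[0,0,0],"grip":0}]' 60
python3 go.py 63.5 0 40
```

```text
time_s: 12.3
ee_pos: [622.1, -16.2, 21.2]
ee_rot: [-90.2, -0.0, -96.3]
force: [-0.4, -0.6, 0.7]
gripper_width: 0.8
t 12.30 tray-frame TCP 104.6 1.7 z 21.2 rot [-90.24  -0.   -96.32] F [-0.4 -0.6  0.7] Ftray -0.3 -0.7 w 0.8
delta cm [ 0.17 -1.86 -4.11]
twist [ 0.24 -0.12  0.  ]
time_s: 12.8
ee_pos: [601.7, -14.0, 36.5]
ee_rot: [-89.9, 0.0, -96.4]
force: [6.5, -0.5, 2.9]
gripper_width: -0.0
t 12.80 tray-frame TCP 84.0 1.5 z 36.5 rot [-8.990e+01  2.000e-02 -9.635e+01] F [ 6.5 -0.5  2.9] Ftray 6.5 0.2 w -0.0
delta cm [ 0.16 -0.35 -2.05]
twist [-0.1  -0.15 -0.02]
```

```bash

python3 -m pendant '[{"delta_pos":[0,-0.3,-0.5],"twist":[0,0,0],"grip":0},{"delta_pos":[0,-0.5,-1.0],"twist":[0,0,0],"grip":0},{"delta_pos":[0,-0.6,-1.5],"twist":[0,0,0],"grip":0},{"delta_pos":[0,-0.6,-2.0],"twist":[0,0,0],"grip":0},{"delta_pos":[0,-0.6,-2.2],"twist":[0,0,0],"grip":0}]' 60
python3 go.py 63.5 0 40
python3 -m pendant '[{"delta_pos":[0,0,-0.2],"twist":[0,0,0],"grip":0},{"delta_pos":[0,0,-0.3],"twist":[0,0,0],"grip":0},{"delta_pos":[0,0,-0.4],"twist":[0,0,0],"grip":0},{"delta_pos":[0,0,-0.4],"twist":[0,0,0],"grip":0},{"delta_pos":[0,0,-0.4],"twist":[0,0,0],"grip":0}]' 60
python3 go.py 63.5 0 40
```

```text
time_s: 13.3
ee_pos: [576.9, -11.4, 41.1]
ee_rot: [-90.3, -0.0, -96.3]
force: [7.1, -0.9, 2.2]
gripper_width: 0.2
t 13.30 tray-frame TCP 59.0 1.5 z 41.1 rot [-90.25  -0.   -96.34] F [ 7.1 -0.9  2.2] Ftray 7.1 -0.1 w 0.2
delta cm [0.15 0.11 0.45]
twist [ 0.25 -0.14  0.  ]
time_s: 13.8
ee_pos: [577.2, -11.4, 41.3]
ee_rot: [-89.8, 0.0, -96.3]
force: [12.7, -1.4, -1.1]
gripper_width: 0.2
t 13.80 tray-frame TCP 59.4 1.5 z 41.3 rot [-8.981e+01  1.000e-02 -9.634e+01] F [12.7 -1.4 -1.1] Ftray 12.8 -0.0 w 0.2
delta cm [0.15 0.13 0.41]
twist [-0.19 -0.14 -0.01]
```

```bash

python3 -m pendant '[{"delta_pos":[0,0,-0.3],"twist":[0,0,0],"grip":0},{"delta_pos":[0,0,-0.5],"twist":[0,0,0],"grip":0},{"delta_pos":[0,0,-0.5],"twist":[0,0,0],"grip":0},{"delta_pos":[0,0,-0.5],"twist":[0,0,0],"grip":0},{"delta_pos":[0,0,-0.5],"twist":[0,0,0],"grip":0}]' 60
python3 go.py 63.5 0 40
python3 -m pendant '[{"delta_pos":[0,0,2],"twist":[0,0,0],"grip":0},{"delta_pos":[0,0,4.5],"twist":[0,0,0],"grip":0},{"delta_pos":[0,-4.5,5],"twist":[0,0,0],"grip":0},{"delta_pos":[0,-9,5],"twist":[0,0,0],"grip":0},{"delta_pos":[4,-11,5],"twist":[0,0,0],"grip":0}]' 60
python3 go.py 90 -190 150
python3 - <<'E'
from workcell import imaging
import cv2,numpy as np
for n in("side","top"):
    p,d=imaging.grab_frame(n);np.savez(n+"9.npz",p=p,d=d,**imaging.camera_info(n))
    q=p[140:235,240:340] if n=="side" else p[150:270,180:330]
    cv2.imwrite(f"pics/{n}9.png",cv2.resize(q,None,fx=5,fy=5,interpolation=cv2.INTER_NEAREST)[:,:,::-1])
E
```

```text
time_s: 14.3
ee_pos: [577.6, -11.4, 41.5]
ee_rot: [-89.2, 0.0, -96.3]
force: [23.1, -2.8, -10.3]
gripper_width: 0.6
t 14.30 tray-frame TCP 59.8 1.5 z 41.5 rot [-8.920e+01  2.000e-02 -9.633e+01] F [ 23.1  -2.8 -10.3] Ftray 23.3 -0.3 w 0.6
delta cm [0.15 0.15 0.37]
twist [-0.8  -0.13 -0.02]
time_s: 14.8
ee_pos: [613.3, -52.4, 152.6]
ee_rot: [-90.4, 0.1, -96.1]
force: [1.2, -1.7, 0.6]
gripper_width: 0.8
t 14.80 tray-frame TCP 99.7 -35.3 z 152.6 rot [-90.43   0.13 -96.08] F [ 1.2 -1.7  0.6] Ftray 1.4 -1.6 w 0.8
delta cm [15.47  0.23 -1.  ]
twist [ 0.43  0.12 -0.13]
```

View pics/side9.png

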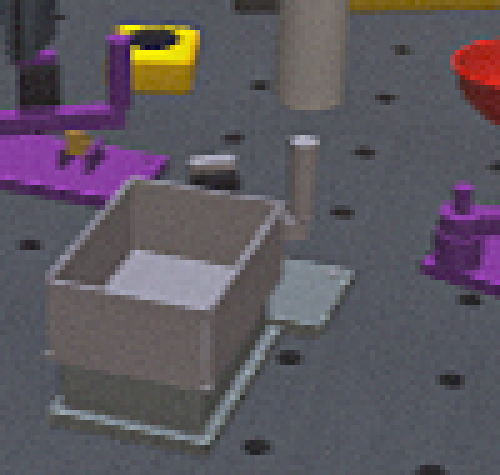

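View pics/top9.png

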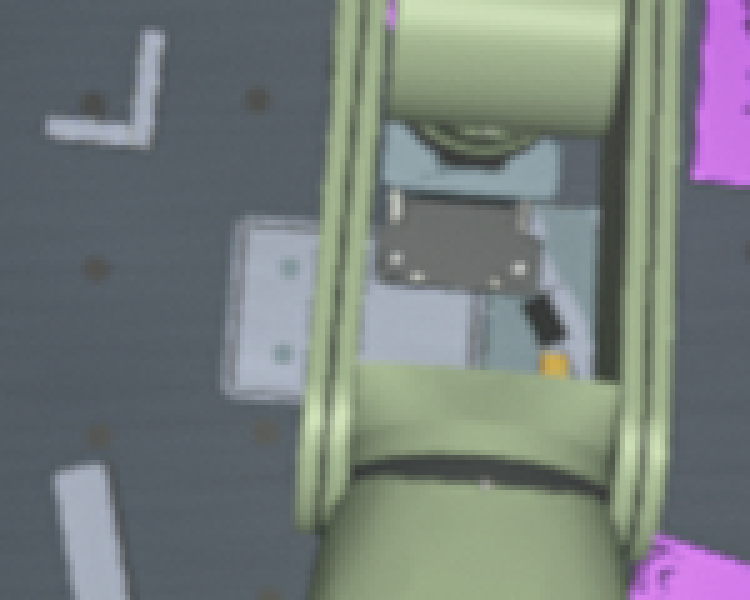

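All walls are upright, and the angle block and tube are unmoved. Before the clamp, I'll check the clearance around where the fingers come down behind the post.

```bash
python3 - <<'E'
from h import *
z=load("top0.npz"); L=[]
for u in range(280,350):
    for v in range(200,290):
        if z['d'][v,u]>0:
            X=dep(z,u,v)
            if X[2]>45: L.append((np.hypot(X[0]-455,X[1]+201),*X.round(0),u,v))
L.sort(); print([tuple(round(float(a)) for a in l) for l in L[:4]]); print([tuple(round(float(a)) for a in l) for l in L if l[5]>250][:4])
E
python3 -m pendant '[{"delta_pos":[4.5,0,-2],"twist":[0,0,0],"grip":0},{"delta_pos":[9,0,-4],"twist":[0,0,0],"grip":0},{"delta_pos":[13.5,0,-6],"twist":[0,0,0],"grip":0},{"delta_pos":[16.5,0,-9.5],"twist":[0,0,0],"grip":0},{"delta_pos":[16.5,0,-14.2],"twist":[0,0,0],"grip":0}]' 60
python3 go.py -44 -200 27
```

```text
[(44, 458, -157, 100, 306, 233), (45, 464, -157, 99, 306, 231), (45, 461, -156, 105, 306, 232), (46, 467, -156, 106, 306, 230)]
[(81, 375, -187, 46, 315, 261), (81, 375, -184, 47, 314, 261), (82, 375, -181, 47, 313, 261), (82, 376, -177, 53, 312, 261)]
time_s: 15.4
ee_pos: [450.8, -205.6, 148.9]
ee_rot: [-90.7, 0.1, -96.5]
force: [-0.7, 0.8, -0.2]
gripper_width: 0.4
t 15.40 tray-frame TCP -45.3 -205.2 z 148.9 rot [-9.074e+01  6.000e-02 -9.654e+01] F [-0.7  0.8 -0.2] Ftray -0.8 0.7 w 0.4
delta cm [-0.51 12.19  0.28]
twist [ 0.74 -0.34 -0.06]
```

The path is clear; the nearest tall part is our own post, 44 mm away. I'll descend behind it.

```bash

python3 -m pendant '[{"delta_pos":[-0.4,3.5,0.2],"twist":[0.5,-0.3,0],"grip":0},{"delta_pos":[-0.4,7.5,0.2],"twist":[0.5,-0.3,0],"grip":0},{"delta_pos":[-0.4,11,0.2],"twist":[0.5,-0.3,0],"grip":0},{"delta_pos":[-0.4,12.1,0.2],"twist":[0.5,-0.3,0],"grip":0},{"delta_pos":[-0.4,12.1,0.2],"twist":[0.5,-0.3,0],"grip":0}]' 60
python3 go.py -41 -174 27
python3 - <<'E'
from workcell import imaging
import cv2,numpy as np
for n in("side","top"):
    p,d=imaging.grab_frame(n)
    q=p[140:235,240:340] if n=="side" else p[170:290,200:350]
    cv2.imwrite(f"pics/{n}10.png",cv2.resize(q,None,fx=5,fy=5,interpolation=cv2.INTER_NEAREST)[:,:,::-1])
E
```

```text
time_s: 15.9
ee_pos: [452.8, -198.6, 28.1]
ee_rot: [-90.3, 0.1, -96.1]
force: [0.8, -0.1, 0.5]
gripper_width: 0.5
t 15.90 tray-frame TCP -44.1 -198.0 z 28.1 rot [-90.31   0.15 -96.06] F [ 0.8 -0.1  0.5] Ftray 0.8 -0.0 w 0.5
delta cm [-2.4   0.12  0.32]
twist [ 0.31  0.14 -0.15]
```

View pics/side10.png

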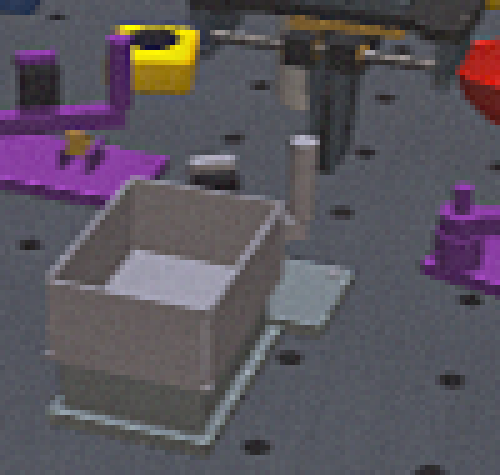

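View pics/top10.png

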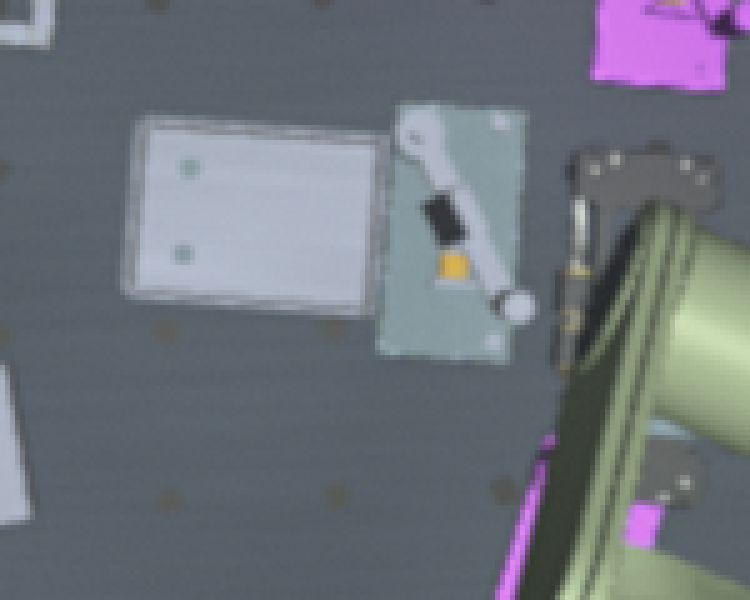

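The fingers are directly behind the post at (518,305), and the tray is closed on all sides. I'll approach and follow the post's arc.

```bash

python3 -m pendant '[{"delta_pos":[-0.8,0,0.2],"twist":[0,0,0],"grip":0},{"delta_pos":[-1.6,0,0.3],"twist":[0,0,0],"grip":0},{"delta_pos":[-2.3,0,0.4],"twist":[0,0,0],"grip":0},{"delta_pos":[-3.0,0,0.1],"twist":[0,0,0],"grip":0},{"delta_pos":[-3.5,0,-0.1],"twist":[0,0,0],"grip":0}]' 60
python3 go.py -47 -158.8 27
python3 -m pendant '[{"delta_pos":[-0.6,0,-0.3],"twist":[0,0,0],"grip":0},{"delta_pos":[-1.2,0,-0.5],"twist":[0,0,0],"grip":0},{"delta_pos":[-1.8,0,-0.7],"twist":[0,0,0],"grip":0},{"delta_pos":[-2.3,0,-0.8],"twist":[0,0,0],"grip":0},{"delta_pos":[-2.8,0,-0.9],"twist":[0,0,0],"grip":0}]' 60
python3 go.py -54 -135 27
```

```text
time_s: 16.5
ee_pos: [458.8, -166.9, 31.2]
ee_rot: [-89.8, -0.3, -95.9]
force: [-2.4, -9.6, 2.9]
gripper_width: 0.5
t 16.50 tray-frame TCP -41.5 -165.9 z 31.2 rot [-89.77  -0.29 -95.86] F [-2.4 -9.6  2.9] Ftray -1.4 -9.8 w 0.5
delta cm [-0.71  0.42 -0.55]
twist [-0.23  0.34  0.29]
time_s: 17.0
ee_pos: [450.6, -138.4, 31.0]
ee_rot: [-90.0, -0.3, -95.8]
force: [-7.2, -11.6, 5.1]
gripper_width: 0.2
t 17.00 tray-frame TCP -52.8 -138.4 z 31.0 rot [-90.01  -0.3  -95.85] F [ -7.2 -11.6   5.1] Ftray -5.9 -12.3 w 0.2
delta cm [-0.35  0.4  -0.12]
twist [0.01 0.35 0.3 ]
```

```bash

python3 -m pendant '[{"delta_pos":[-0.5,0,-0.1],"twist":[0,0,0],"grip":0},{"delta_pos":[-1.0,0,-0.2],"twist":[0,0,0],"grip":0},{"delta_pos":[-1.5,0,-0.2],"twist":[0,0,0],"grip":0},{"delta_pos":[-1.9,0,-0.2],"twist":[0,0,0],"grip":0},{"delta_pos":[-2.2,0,-0.2],"twist":[0,0,0],"grip":0}]' 60
python3 go.py -55.5 -116 27
python3 -m pendant '[{"delta_pos":[-0.2,0,0],"twist":[0,0,0],"grip":0},{"delta_pos":[-0.4,0,0],"twist":[0,0,0],"grip":0},{"delta_pos":[-0.6,0,0],"twist":[0,0,0],"grip":0},{"delta_pos":[-0.6,0,0],"twist":[0,0,0],"grip":0},{"delta_pos":[-0.6,0,0],"twist":[0,0,0],"grip":0}]' 60
python3 go.py -55.5 -116 27
```

```text
time_s: 17.5
ee_pos: [450.6, -116.4, 30.6]
ee_rot: [-90.1, -0.3, -95.8]
force: [-5.8, -17.0, 4.6]
gripper_width: -0.1
t 17.50 tray-frame TCP -55.2 -116.6 z 30.6 rot [-90.06  -0.31 -95.84] F [ -5.8 -17.    4.6] Ftray -3.9 -17.5 w -0.1
delta cm [-0.06  0.36 -0.03]
twist [0.06 0.36 0.31]
time_s: 18.0
ee_pos: [450.6, -116.0, 30.8]
ee_rot: [-90.1, -0.9, -95.6]
force: [-10.1, -32.2, 1.2]
gripper_width: 0.7
t 18.00 tray-frame TCP -55.1 -116.2 z 30.8 rot [-90.06  -0.86 -95.57] F [-10.1 -32.2   1.2] Ftray -6.6 -33.1 w 0.7
delta cm [-0.02  0.38 -0.03]
twist [0.06 0.63 0.86]
```

The force rose from 17.5 to 33 N over 0.4 mm, at the predicted end position, so the arm is on its stop. I'll ease the push slightly and verify with pictures.

```bash

python3 -m pendant '[{"delta_pos":[0.1,0,0],"twist":[0,0,0],"grip":0},{"delta_pos":[0.2,0,0],"twist":[0,0,0],"grip":0},{"delta_pos":[0.2,0,0],"twist":[0,0,0],"grip":0},{"delta_pos":[0.2,0,0],"twist":[0,0,0],"grip":0},{"delta_pos":[0.2,0,0],"twist":[0,0,0],"grip":0}]' 60
python3 go.py -55.5 -116 27
python3 - <<'E'
from workcell import imaging
import cv2,numpy as np
for n in("side","top"):
    p,d=imaging.grab_frame(n);np.savez(n+"11.npz",p=p,d=d,**imaging.camera_info(n))
    q=p[140:235,240:340] if n=="side" else p
    f=6 if n=="side" else 1.5
    cv2.imwrite(f"pics/{n}11.png",cv2.resize(q,None,fx=f,fy=f,interpolation=cv2.INTER_CUBIC)[:,:,::-1])
E
```

```text
time_s: 18.5
ee_pos: [450.6, -116.3, 30.8]
ee_rot: [-90.1, -0.7, -95.7]
force: [-8.4, -25.7, 2.4]
gripper_width: 0.3
t 18.50 tray-frame TCP -55.1 -116.4 z 30.8 rot [-90.06  -0.67 -95.68] F [ -8.4 -25.7   2.4] Ftray -5.5 -26.4 w 0.3
delta cm [-0.04  0.38 -0.04]
twist [0.05 0.52 0.67]
```

View pics/side11.png

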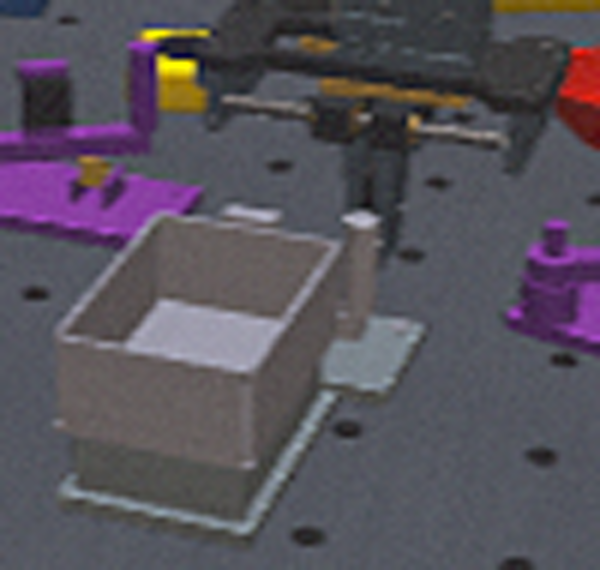

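View pics/top11.png

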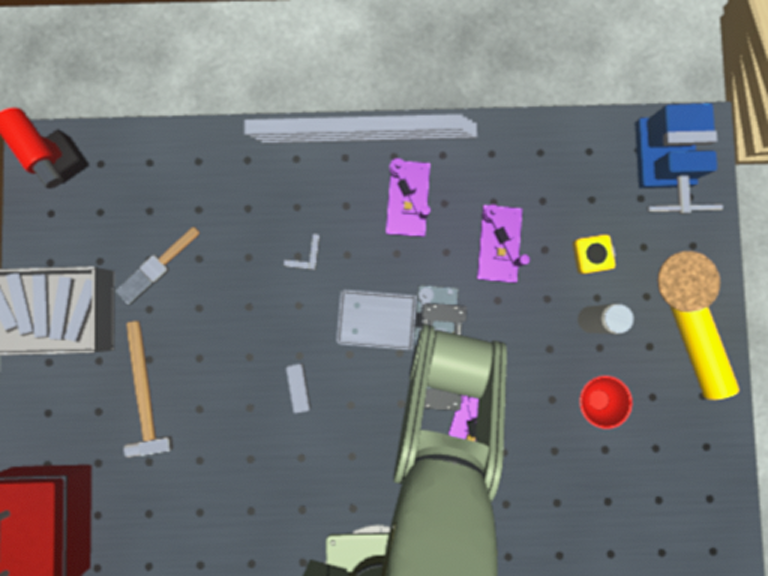

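The side view shows the post at (360,218), beside the fixed wall's near corner, with the fingers behind it and all walls upright. The bystanders in the top view look as they did at the start. I'll make one numeric check, then hand in.

```bash
python3 - <<'E'
from h import *
z=load("side11.npz"); u,v=240+360/6,140+218/6
P=dep(z,u,v); Q=ray(z,u,v,102); V=np.array([562.4,-101])
print(P.round(1),Q.round(1))
for X in (P,Q):
    d=X[:2]-V; a=np.degrees(np.arctan2(d[1],d[0]))%360; print('r',np.linalg.norm(d),'swing rad',0.54-np.radians(a-(180-6.2)))
from workcell import job,state
s=state();print(s['time_s'],s['force'].round(1)); print(job.job_done()); print(state()['force'].round(1))
E
```

```text
[453.7 -91.7 100.3] [453.1 -88.3 102. ]
r 109.12321085019003 swing rad 0.5169633345824244
r 110.00944989182655 swing rad 0.5470433226381095
18.6 [ -8.5 -25.2   2.7]
the job is handed in; nothing more can be done
None
the job is handed in; nothing more can be done
```

The near, left and far walls are all folded upright, and the robot handed in at 18.6 s while still pushing the clamp post against its end stop.

- **Walls:** each was pressed to its stop at 20–27 N. In the last pictures all three look fully upright and the corners closed.
- **Clamp post:** the last push raised the force from 17 to 33 N over 0.4 mm. I eased it to about 26 N, and the robot was holding about that when I handed in.
- **Clamp angle:** the camera gives a swing of 0.52 by depth and 0.55 by ray, against the 0.54 end stop. I didn't see the pawl click itself, but the arm was driven past 0.43.
- **Fingertip offset:** the fingertips are really about 34 mm above the reported TCP. My first pass at the near wall went over it without touching.
- **Jam on the near wall:** my second try, pushing purely horizontally, jammed on the wall's edge at about 79 N at the wrist. That is below the 120 N limit, and I backed off straight away. I then pushed each wall in and up along its arc.
- **Other things on the table:** the bystanders look unmoved in the last top view. The nearest purple look-alike was partly hidden by the robot arm there.

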